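Third filter on the examination light

ROBOT

A 6-joint arm with a two-finger parallel gripper is mounted at the origin on the work surface. World frame = base frame: x ahead of the robot, y to its left, z up, the work surface at z = 0. Lengths are in mm, angles in rad, forces in N, time in s.
With the tool pointing down it reaches from about 400 to 825 mm from the base axis. Payload 7 kg.
Tool frame: the origin (TCP) lies midway between the tips of the shut fingers; the grasp point (between the pads) lies 19 mm behind it; z points along the fingers, y is the line along which they close (so a half turn about z gives the same grasp; the last joint's range is limited). The gripper opens to 85 mm and grips with 20 to 120 N. Pads are 22 mm wide; open, the fingers measure 114 mm over their backs; the gripper's body (76 mm by 85 mm) begins 54 mm behind the grasp point. The pads swing forward as they close: fully open they stand 13 mm farther back than shut.
Start: joints at [-0.886, 0.359, 0.012, 0, -1.224, -0.288], TCP at [260.839, -622.542, 231.302] pointing down, gripper open.
Joint ranges: [-3.07, 3.07], [-1.43, 2.12], [-1.02, 1.25], [-3.03, 1.67], [-3.05, -0], [-3.03, 3.03]. Speed limits (rad/s): [2.39, 2.39, 3.01, 3.14, 3.14, 3.14].

INTERFACE

Orientations are given as a unit quaternion [w, x, y, z].
In Python, from plant import manip, eyes, spotter gives the robot as it stands.
- The arm moves only by the tool step_arm, never from a script. Its argument "plan" is text: rows parted by semicolons, each of 7 numbers parted by spaces: the shift along the tool's x, y, z in mm, then the turn, a rotation vector about the tool's x, y, z in degrees, then the closure, from -1 (fully open) to 1 (shut). In form: x y z ax ay az grip; .... A call has 1 to 10 rows; each row is the pose to reach, as a shift and turn from the pose commanded when the call began, along the tool's axes at that moment; what a row does not reach only later rows make up. A row lasts 1/10 s, in which the tool goes at most 50 mm and 8.59 degrees, less where a joint would pass 70% of its speed; a pose out of reach is approached as far as the arm can. A call with a gripper value outside its range is refused whole. The fingers move at their own pace and stop on an object; "grip_force" is the grip in N (left out, the last holds). Time passes only in rows, so rows that repeat a pose let the fingers close. It gives the time, the measured TCP pose, the force, the opening and the grip force at its end, in the units of the state.
- manip.get_obs(): the state, without advancing time (a new reading comes with each control period).
- eyes.capture(name): name is "side" or "top" or "wrist"; returns (picture, depth): 420x560x3 uint8, red, green, blue; 420x560 float32, mm along the optical axis (not along the pixel's ray), 0 where there is no reading.
- eyes.camera_info(name): a dict with "camera_matrix" (3x3 intrinsics, pixels), "position" and "rotation" of the camera in the world. Camera axes: x right, y up, looking along -z (the intrinsics and any distortion apply to the point x, -y, -z); pixel columns grow to the right and rows downward; lengths in mm; the calibration is good to about 2 mm. A picture is of the moment at which its call begins: read the wrist's pose just before it. camera_info takes no time and is no camera call; for the wrist camera it gives the pose at the moment of the call.
- manip.job_done(): hands the job in; it is judged then, once.
Trained networks look in the newest picture that a camera, given by its name, has taken for a name from the list of things; names that differ only in an ending like _2 or _b are one class to them, and where a whole thing is asked for, a point or a joint stands for the part that bears it (a point fixed in the world has none). Each returns a list of dicts, best first, with "conf" (0 to 1); they miss things now and then, are a little off and sometimes report something else, mostly with a low value. They report only what shows in the picture. A call takes as long as a camera call.
- spotter.cut_out(target, camera): "mask" (420x560 bool, what is visible of it) and "at" ([column, row] in pixels, amid what is visible of it).
The state is a dict: "time": time; "joint_pos": joint angles; "qvel": joint speeds; "tau": joint torques, N m; "tcp_pos": TCP position; "tool_rot": TCP orientation; "wrist_force": force on the tool from outside, world axes, zero at the start; "wrist_torque": the same for the moment, N m; "opening": opening from 0.0 (shut) to 1.0 (fully open); "grip_force": force on a finger pad.
Only numpy, scipy, OpenCV 4.12 (cv2) and the standard library are available. Lean on these libraries where they do the work, as an engineer would, in place of code of your own. Each camera call takes 0.05 s, during which the arm holds its last target. There are 200 camera calls.

TASK

The exhibit watch has to be lit through the third filter. With a fingertip, and without gripping it, push the filter lever on top of the grey examination light away from its parked end, feel it click from stop to stop, and leave it at the third click stop, never going past that one. Then press the round lamp button on top of the light fully down and let it come back, leaving the watch cases, the loupe and the bottle where they stand.

Things in the scene. Friction and masses are not known exactly. Their poses are not given: they have to be found in the camera images.
- light_unit: Examination light: grey box 160 (its x) x 240 (y) x 70 mm high, fixed. Origin: centre of its underside on the table; z up; flat top at z = 70 mm. A black snout 60 mm in diameter sticks 50 mm out of its +x side. On top: a dark slot along y at x = -35 mm holds the filter lever; dark ticks beside it mark the five click stops; lamp button at x = 40, y = -70 mm.
- lever_grip (a point): Centre of the lever's upright black grip, 18 mm above the light's top. The grip is 26 mm wide along the light's x, 16 mm thick along its y, from 3 to 33 mm above the top. It slides along the light's y: push its -y face towards +y for higher stops; over 50 mm of bare top lies behind it when parked.
- lever (a joint): Lever travel in m along the light's +y, 0 to 0.097 (grip centre at y = -50 mm at 0). Starts parked and free at 0 to 0.010. Sprung click stops at 0.030, 0.046, 0.062 (third), 0.078, 0.094; crests at 0.022, 0.038, 0.054, 0.070, 0.086. Leaving a stop takes some 4 to 8 N; 1 to 4 mm past a crest the lever snaps on by itself into the next stop and stays there when let go.
- lamp_button_top (a point): Centre of the top of the lamp button, a round grey sprung button 28 mm in diameter in a black housing on the light's top face, near its +x, -y corner.
- lamp_button (a joint): How far the lamp button is pressed, in m: 0 up, 0.006 fully down, which takes 5 N. It springs back when let go.
- watch_case: Bystander: open black watch case with a watch, 100 mm by 90 mm by 55 mm, lid standing up to 125 mm high at its back (+x); in front of the snout. Origin: centre of its underside. Loose.
- shut_case: Bystander: shut black watch case, 90 mm by 89 mm by 59 mm high, on the light's +y side. Origin: centre of its underside. Loose.
- loupe: Bystander: dark steel eye loupe, 42 mm in diameter, 42 mm high, on the light's -y side. Origin: centre of its underside. Loose.
- lens_fluid: Bystander: white bottle, 40 mm in diameter, 95 mm high, beyond the light's +x, +y corner. Origin: centre of its underside. Loose.

How it is judged:
By the outcome, as a careful person would: the job done as asked, in the order asked, and still so for the second after the job is handed in, with the robot touching nothing.
It also fails if it takes over 66 s, if anything falls off the work surface, if the arm or the gripper's body presses on something with over 40 N, if the wrist force passes 120 N, or if a joint passes its speed limit or range.

## Working session

There is one attempt and no reset: what is moved stays moved. The work goes in short steps, Python scripts to look and compute and a tool call to move; the robot and the scene stay as the last step left them, time stands still between calls to the robot, and variables do not carry over. Pictures are saved under pics/ and viewed, at most 10 in all, crops included, and the job is handed in when it is done.

Besides the shell and the picture viewer there is one more tool, called after "Call:" as a command line: name --argument value ..., lists and objects as JSON in quotes. step_arm: Moves the arm, as the interface text tells. Its arguments: {"type":"object","properties":{"plan":{"type":"string"},"grip_force":{"type":"number"}},"required":["plan"]}

```bash
ls; mkdir -p pics; cat > h.py <<'E'
import numpy as np,cv2
from plant import manip,eyes,spotter
def pts(name,depth,mask=None):
    ci=eyes.camera_info(name);K=np.array(ci["camera_matrix"],float);R=np.array(ci["rotation"],float);p=np.array(ci["position"],float)
    v,u=np.nonzero((depth>0) if mask is None else (mask&(depth>0)))
    d=depth[v,u];P=np.c_[(u-K[0,2])/K[0,0]*d,-(v-K[1,2])/K[1,1]*d,-d]
    return P@R.T+p,np.c_[u,v]
E
python3 - <<'E'
from h import *
o=manip.get_obs();print(o)
ims=[]
for c in ("side","top"):
    im,d=eyes.capture(c);np.save(f"{c}.npy",d);ims.append(im)
    ci=eyes.camera_info(c);print(c,{k:np.round(v,3).tolist() if not isinstance(v,str) else v for k,v in ci.items()})
    for t in ("light_unit","lever_grip","lamp_button_top","watch_case","shut_case","loupe","lens_fluid"):
        for r in spotter.cut_out(t,c)[:2]:
            P,_=pts(c,d,np.array(r["mask"]))
            print(t,round(r["conf"],2),r["at"],len(P),np.round(np.median(P,0)) if len(P) else None,np.round(P.min(0)) if len(P) else None,np.round(P.max(0)) if len(P) else None)
cv2.imwrite("pics/a.png",cv2.resize(np.vstack(ims)[:,:,::-1],None,fx=.71,fy=.71,interpolation=cv2.INTER_AREA))
E
```

```text
pics
{'time': 0.0, 'joint_pos': array([-8.85900560e-01,  3.59390880e-01,  1.10455826e-02, -3.75830515e-04,
       -1.22408820e+00, -2.88111157e-01]), 'qvel': array([-0.00044662,  0.0008971 ,  0.00067927,  0.00064158, -0.00105402,
       -0.00092563]), 'tau': array([-6.00478670e-04, -5.83328676e+01,  2.93417823e+01,  6.93687782e+00,
       -6.08623872e-03, -8.21920665e-07]), 'tcp_pos': array([ 260.65662049, -622.11108898,  230.35068887]), 'tool_rot': array([-2.26538226e-04, -1.97030613e-01,  9.80396979e-01,  8.06212645e-04]), 'wrist_force': array([1.22631736, 0.00761704, 0.62274323]), 'wrist_torque': array([-0.00852055, -0.00613773,  0.02105197]), 'grip_force': 0.0, 'opening': 1.0002563728395124}
side {'camera_matrix': [[544.097, 0.0, 273.357], [0.0, 544.097, 207.657], [0.0, 0.0, 1.0]], 'position': [-192.003, 856.305, 730.602], 'rotation': [-0.347, -0.19, 0.468, 0.79]}Traceback (most recent call last):
  File "<stdin>", line 9, in <module>
  File "h.py", line 7, in pts
    return P@R.T+p,np.c_[u,v]
           ~^~~~
ValueError: matmul: Input operand 1 has a mismatch in its core dimension 0, with gufunc signature (n?,k),(k,m?)->(n?,m?) (size 4 is different from 3)
```

```bash
sed -i 's/R=np.array(ci\["rotation"\],float)/R=Rot.from_quat(ci["rotation"],scalar_first=True).as_matrix()/; 1a from scipy.spatial.transform import Rotation as Rot' h.py
python3 - <<'E'
from h import *
ims=[]
for c in ("side","top"):
    im,d=eyes.capture(c);np.save(f"{c}.npy",d);ims.append(im);cv2.imwrite(f"{c}.png",im[:,:,::-1])
    for t in ("light_unit","lever_grip","lamp_button_top","watch_case","shut_case","loupe","lens_fluid"):
        for r in spotter.cut_out(t,c)[:2]:
            P,_=pts(c,d,np.array(r["mask"]))
            print(c,t,round(r["conf"],2),r["at"],len(P),*( [np.round(f(P)).tolist() for f in (lambda p:np.median(p,0),lambda p:np.percentile(p,3,axis=0),lambda p:np.percentile(p,97,axis=0))] if len(P) else []))
cv2.imwrite("pics/a.png",cv2.resize(np.vstack(ims)[:,:,::-1],None,fx=.71,fy=.71,interpolation=cv2.INTER_AREA))
E
```

```text
side light_unit 0.7 [270.7, 247.5] 6985 [522.0, 151.0, 68.0] [463.0, 24.0, 12.0] [655.0, 253.0, 82.0]
side lever_grip 0.43 [300.2, 230.2] 116 [509.0, 92.0, 93.0] [501.0, 83.0, 77.0] [521.0, 97.0, 103.0]
side lamp_button_top 0.6 [290.1, 213.4] 90 [581.0, 54.0, 90.0] [570.0, 8.0, 69.0] [608.0, 64.0, 93.0]
side watch_case 0.9 [225.6, 197.3] 1972 [798.0, 80.0, 52.0] [708.0, 26.0, 11.0] [825.0, 132.0, 117.0]
side shut_case 0.61 [339.4, 225.9] 222 [521.0, -64.0, 38.0] [509.0, -86.0, 9.0] [542.0, -51.0, 44.0]
side shut_case 0.57 [202.4, 284.3] 2214 [529.0, 341.0, 56.0] [504.0, 290.0, 3.0] [596.0, 379.0, 60.0]
side loupe 0.85 [336.7, 226.0] 251 [521.0, -64.0, 36.0] [509.0, -89.0, 5.0] [542.0, -51.0, 44.0]
side lens_fluid 0.96 [186.2, 250.2] 545 [658.0, 300.0, 52.0] [648.0, 278.0, 13.0] [676.0, 312.0, 93.0]
top light_unit 0.68 [253.4, 245.0] 11812 [558.0, 123.0, 70.0] [476.0, 15.0, 61.0] [660.0, 240.0, 83.0]
top lever_grip 0.65 [273.4, 271.7] 93 [512.0, 89.0, 103.0] [502.0, 82.0, 100.0] [522.0, 96.0, 106.0]
top lever_grip 0.6 [278.3, 139.8] 3534 [775.0, 78.0, 47.0] [704.0, 30.0, 10.0] [822.0, 127.0, 120.0]
top lamp_button_top 0.72 [292.4, 234.2] 182 [581.0, 52.0, 92.0] [570.0, 41.0, 87.0] [594.0, 63.0, 95.0]
top watch_case 0.88 [278.2, 139.9] 3462 [775.0, 78.0, 47.0] [704.0, 31.0, 18.0] [821.0, 126.0, 120.0]
top shut_case 0.75 [145.7, 251.1] 2596 [551.0, 326.0, 59.0] [508.0, 283.0, 1.0] [597.0, 376.0, 62.0]
top loupe 0.87 [353.0, 262.0] 350 [529.0, -68.0, 42.0] [512.0, -85.0, 39.0] [546.0, -51.0, 45.0]
top lens_fluid 0.62 [170.3, 194.9] 474 [661.0, 286.0, 64.0] [648.0, 275.0, 11.0] [681.0, 305.0, 96.0]
```

View pics/a.png

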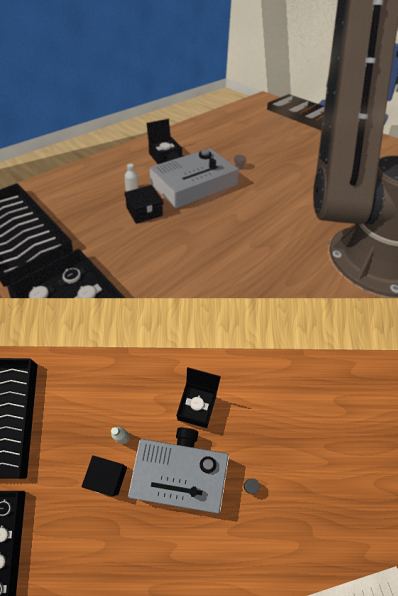

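```bash
python3 - <<'E'
from h import *
d=np.load("top.npy");P,uv=pts("top",d)
m=(abs(P[:,2]-70)<5)&(P[:,0]>430)&(P[:,0]<690)&(P[:,1]>-30)&(P[:,1]<270)
mk=np.zeros(d.shape,np.uint8);mk[uv[m,1],uv[m,0]]=1
n,l,s,c=cv2.connectedComponentsWithStats(mk);k=1+np.argmax(s[1:,4])
sel=m&(l[uv[:,1],uv[:,0]]==k);Q=P[sel];print(len(Q),np.median(Q[:,2]))
r=cv2.minAreaRect(Q[:,:2].astype(np.float32));print(r)
y=np.deg2rad(-13.5)
import sys
o=manip.get_obs();R=Rot.from_quat(o["tool_rot"],scalar_first=True).as_matrix();print(R.round(3))
print("tool x yaw deg",np.degrees(np.arctan2(R[1,0],R[0,0])))
E
```

```text
10495 70.2495853713782
((554.555908203125, 127.45243835449219), (243.10304260253906, 160.01092529296875), 80.5641098022461)
[[-0.922 -0.386  0.   ]
 [-0.386  0.922 -0.   ]
 [-0.    -0.    -1.   ]]
tool x yaw deg -157.26311989961636
```

Call:
step_arm --plan "-487 526 0 0 0 32.2 1;-487 526 0 0 0 32.2 1;-487 526 0 0 0 32.2 1;-487 526 0 0 0 32.2 1;-487 526 0 0 0 32.2 1;-487 526 0 0 0 32.2 1;-487 526 0 0 0 32.2 1;-487 526 0 0 0 32.2 1;-487 526 0 0 0 32.2 1;-487 526 0 0 0 32.2 1"

```text
time: 1.9
tcp_pos: [431.2, -155.1, 231.9]
tool_rot: [0.001, 0.082, 0.997, 0.0]
wrist_force: [1.6, -0.2, 0.2]
opening: -0.001
grip_force: 0.0
```

Call:
step_arm --plan "-40.6 217 0 0 0 0 1;-40.6 217 0 0 0 0 1;-40.6 217 0 0 0 0 1;-40.6 217 0 0 0 0 1;-40.6 217 0 0 0 0 1;-40.6 217 0 0 0 0 1;-40.6 217 0 0 0 0 1;-40.6 217 0 0 0 0 1"

```text
time: 2.7
tcp_pos: [506.3, 49.7, 231.4]
tool_rot: [-0.0, 0.083, 0.997, -0.0]
wrist_force: [0.6, -0.0, -0.4]
opening: -0.0
grip_force: 0.0
```

```bash
python3 - <<'E'
from h import *
c="wrist";o=manip.get_obs();print(o["tcp_pos"],o["wrist_force"])
im,d=eyes.capture(c);np.save("w.npy",d)
ci=eyes.camera_info(c);print(ci["position"])
for t in ("lever_grip","lamp_button_top"):
    for r in spotter.cut_out(t,c)[:2]:
        P,_=pts(c,d,np.array(r["mask"]))
        print(t,round(r["conf"],2),r["at"],len(P),*( [np.round(f(P)).tolist() for f in (lambda p:np.median(p,0),lambda p:np.percentile(p,3,axis=0),lambda p:np.percentile(p,97,axis=0))] if len(P) else []))
        if len(P):
            y=np.deg2rad(-9.44);L=(P[:,:2]-[554.6,127.5])@np.array([[np.cos(y),-np.sin(y)],[np.sin(y),np.cos(y)]])
            top=P[:,2]>np.percentile(P[:,2],80)-3
            print(" light frame top",np.percentile(L[top],[3,50,97],axis=0).round(1).tolist(),np.median(P[top,2]))
cv2.imwrite("pics/b.png",im[:,:,::-1])
E
```

```text
[506.31320745  49.6811468  231.37926619] [ 0.63410547 -0.01526222 -0.44884043]
[426.04539687  62.52087904 373.46890779]
lever_grip 0.88 [326.3, 194.6] 764 [508.0, 86.0, 102.0] [499.0, 78.0, 77.0] [522.0, 94.0, 103.0]
 light frame top [[-47.6, -54.8], [-36.4, -47.4], [-24.8, -40.1]] 102.04797971365295
lamp_button_top 0.7 [300.7, 267.6] 207 [573.0, 56.0, 90.0] [567.0, 48.0, 81.0] [579.0, 62.0, 93.0]
 light frame top [[-42.9, -74.6], [31.2, -67.1], [35.4, -60.1]] 90.95746065805713
lamp_button_top 0.54 [163.4, 219.2] 1599 [525.0, -68.0, 41.0] [508.0, -89.0, 6.0] [545.0, -52.0, 43.0]
 light frame top [[-12.5, -218.2], [5.0, -200.4], [23.1, -182.7]] 41.350497952890805
```

View pics/b.png

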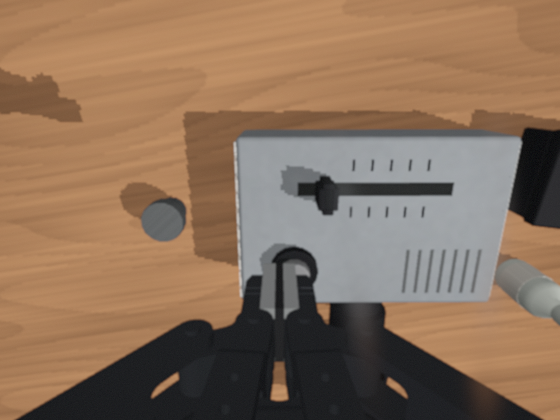

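Call:
step_arm --plan "0 0 40 0 0 0 1;0 0 80 0 0 0 1;0 0 115 0 0 0 1;0 0 135 0 0 0 1;0 0 146 0 0 0 1;0 0 146 0 0 0 1;0 0 146 0 0 0 1"

```text
time: 3.55
tcp_pos: [507.4, 50.3, 86.3]
tool_rot: [0.001, 0.083, 0.997, 0.0]
wrist_force: [0.2, -0.4, -0.3]
opening: -0.006
grip_force: 0.0
```

```bash
cat >> h.py <<'E'
def L(p):
    y=np.deg2rad(-9.44);v=np.array(p)[:2]-[554.6,127.5];c,s=np.cos(y),np.sin(y);return np.round([c*v[0]+s*v[1],-s*v[0]+c*v[1],p[2]],1)
E
python3 - <<'E'
from h import *
o=manip.get_obs();print(L(o["tcp_pos"]),o["wrist_force"])
im,d=eyes.capture("side");cv2.imwrite("pics/c.png",cv2.resize(im[150:310,180:400,::-1],None,fx=3,fy=3))
E
```

```text
[-33.9 -83.9  86.3] [ 0.16041936 -0.38191664 -0.25665128]
```

View pics/c.png

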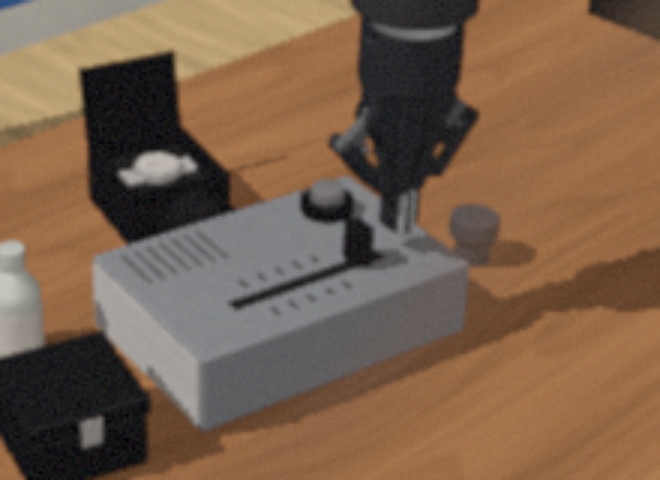

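Call:
step_arm --plan "0 5 0 0 0 0 1;0 10 0 0 0 0 1;0 12 0 0 0 0 1;0 14 0 0 0 0 1;0 16 0 0 0 0 1;0 18 0 0 0 0 1;0 20 0 0 0 0 1;0 20 0 0 0 0 1"

```text
time: 4.4
tcp_pos: [510.0, 70.2, 85.3]
tool_rot: [-0.0, 0.082, 0.997, -0.0]
wrist_force: [0.8, -0.1, -0.7]
opening: -0.001
grip_force: 0.0
```

Call:
step_arm --plan "0 1 0 0 0 0 1;0 2 0 0 0 0 1;0 3 0 0 0 0 1;0 4 0 0 0 0 1;0 5 0 0 0 0 1;0 6 0 0 0 0 1;0 7 0 0 0 0 1;0 8 0 0 0 0 1;0 9 0 0 0 0 1;0 10 0 0 0 0 1"

```text
time: 5.4
tcp_pos: [511.5, 79.7, 85.3]
tool_rot: [-0.0, 0.083, 0.997, -0.0]
wrist_force: [-0.0, -3.1, -0.2]
opening: -0.001
grip_force: 1.4
```

```bash
python3 - <<'E'
from h import *
o=manip.get_obs();print(L(o["tcp_pos"]),o["wrist_force"])
im,d=eyes.capture("wrist");cv2.imwrite("pics/d.png",im[80:320,150:500,::-1].repeat(2,0).repeat(2,1))
for r in spotter.cut_out("lever_grip","wrist")[:1]:
    P,_=pts("wrist",d,np.array(r["mask"]));P=P[P[:,2]>98];q=np.array([L(p) for p in P]);print(r["conf"],np.percentile(q,[3,50,97],axis=0))
E
```

```text
[-34.7 -54.2  85.3] [-0.01402871 -3.0685533  -0.18727382]
0.73 [[-48.3 -39.7  99. ]
 [-38.6 -32.3 101.8]
 [-26.6 -25.7 103.2]]
```

View pics/d.png

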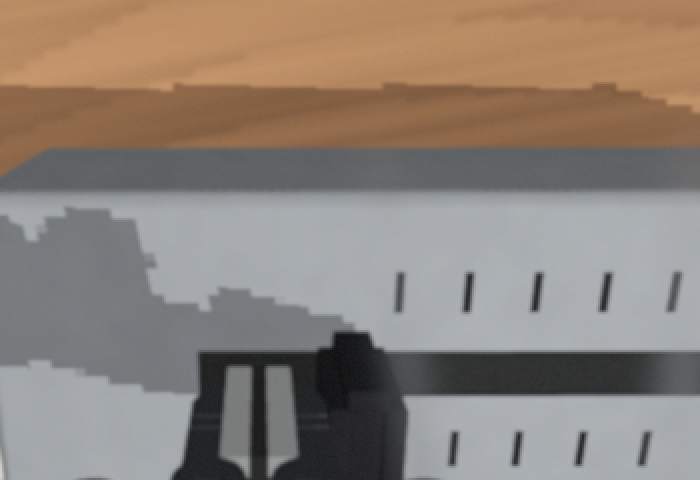

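Call:
step_arm --plan "0 1 0 0 0 0 1;0 2 0 0 0 0 1;0 3 0 0 0 0 1;0 4 0 0 0 0 1"

```text
time: 5.9
tcp_pos: [512.3, 84.2, 85.3]
tool_rot: [0.0, 0.082, 0.997, 0.0]
wrist_force: [-0.2, -1.3, 0.4]
opening: -0.001
grip_force: 0.2
```

Call:
step_arm --plan "0 1 0 0 0 0 1;0 2 0 0 0 0 1"

```text
time: 6.1
tcp_pos: [512.8, 86.2, 85.4]
tool_rot: [0.0, 0.082, 0.997, 0.0]
wrist_force: [-0.0, -0.2, 0.2]
opening: -0.0
grip_force: 0.0
```

Call:
step_arm --plan "0 1 0 0 0 0 1;0 2 0 0 0 0 1"

```text
time: 6.3
tcp_pos: [513.0, 88.0, 85.4]
tool_rot: [0.0, 0.082, 0.997, 0.0]
wrist_force: [-0.4, -0.0, -1.0]
opening: -0.004
grip_force: 0.0
```

Call:
step_arm --plan "0 1 0 0 0 0 1;0 2 0 0 0 0 1;0 3 0 0 0 0 1;0 4 0 0 0 0 1;0 5 0 0 0 0 1;0 6 0 0 0 0 1;0 7 0 0 0 0 1;0 8 0 0 0 0 1"

```text
time: 7.1
tcp_pos: [514.1, 95.3, 85.3]
tool_rot: [-0.0, 0.083, 0.997, -0.0]
wrist_force: [-0.1, -2.7, 0.5]
opening: 0.002
grip_force: 1.5
```

Call:
step_arm --plan "0 1 0 0 0 0 1;0 2 0 0 0 0 1"

```text
time: 7.3
tcp_pos: [514.6, 97.9, 85.3]
tool_rot: [0.0, 0.083, 0.997, 0.0]
wrist_force: [0.5, -1.0, 0.7]
opening: -0.004
grip_force: 0.7
```

Call:
step_arm --plan "0 1 0 0 0 0 1;0 2 0 0 0 0 1"

```text
time: 7.5
tcp_pos: [515.0, 100.0, 85.3]
tool_rot: [0.0, 0.082, 0.997, 0.0]
wrist_force: [0.4, -1.5, 0.9]
opening: 0.0
grip_force: 0.2
```

Call:
step_arm --plan "0 1 0 0 0 0 1;0 2 0 0 0 0 1"

```text
time: 7.7
tcp_pos: [515.3, 101.9, 85.3]
tool_rot: [0.0, 0.082, 0.997, 0.0]
wrist_force: [0.3, 0.5, 0.6]
opening: 0.001
grip_force: 0.0
```

Call:
step_arm --plan "0 1 0 0 0 0 1;0 2 0 0 0 0 1;0 3 0 0 0 0 1;0 4 0 0 0 0 1;0 5 0 0 0 0 1;0 6 0 0 0 0 1;0 7 0 0 0 0 1;0 8 0 0 0 0 1;0 9 0 0 0 0 1"

```text
time: 8.6
tcp_pos: [516.5, 109.8, 85.3]
tool_rot: [-0.0, 0.083, 0.997, -0.0]
wrist_force: [0.6, -4.2, 1.2]
opening: 0.002
grip_force: 1.9
```

Call:
step_arm --plan "0 1 0 0 0 0 1;0 2 0 0 0 0 1;0 3 0 0 0 0 1"

```text
time: 8.9
tcp_pos: [517.2, 113.6, 85.3]
tool_rot: [0.0, 0.083, 0.997, 0.0]
wrist_force: [-1.1, -0.8, 0.7]
opening: -0.002
grip_force: 0.7
```

Call:
step_arm --plan "0 1 0 0 0 0 1;0 2 0 0 0 0 1"

```text
time: 9.1
tcp_pos: [517.6, 115.8, 85.3]
tool_rot: [0.0, 0.082, 0.997, 0.0]
wrist_force: [-1.3, -0.8, 0.1]
opening: -0.001
grip_force: 0.2
```

Call:
step_arm --plan "0 1 0 0 0 0 1;0 2 0 0 0 0 1;0 2 0 0 0 0 1"

```text
time: 9.4
tcp_pos: [517.9, 117.7, 85.3]
tool_rot: [0.0, 0.082, 0.997, 0.0]
wrist_force: [-0.4, 0.4, 0.2]
opening: -0.003
grip_force: 0.0
```

```bash
python3 - <<'E'
from h import *
o=manip.get_obs();print(L(o["tcp_pos"]),o["wrist_force"],o["grip_force"])
im,d=eyes.capture("wrist");cv2.imwrite("pics/e.png",im[80:320,150:500,::-1].repeat(2,0).repeat(2,1))
for r in spotter.cut_out("lever_grip","wrist")[:1]:
    P,_=pts("wrist",d,np.array(r["mask"]));P=P[P[:,2]>98];q=np.array([L(p) for p in P]);print(r["conf"],np.percentile(q,[3,50,97],axis=0))
E
```

```text
[-34.6 -15.7  85.3] [-0.43633653  0.3760187   0.15772693] 0.0
0.91 [[-48.3     2.     99.   ]
 [-37.8     9.3   101.8  ]
 [-26.6    16.963 103.1  ]]
```

View pics/e.png

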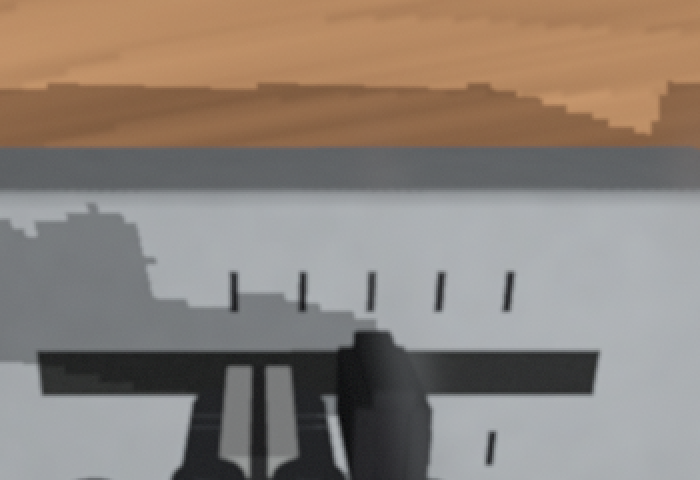

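Call:
step_arm --plan "0 -6 0 0 0 0 1;0 -12 -10 0 0 0 1;0 -14 -40 0 0 0 1;-30 -30 -40 0 0 0 1;-74.6 -54.3 -40 0 0 0 1;-74.6 -54.3 -40 0 0 0 1;-74.6 -54.3 -40 0 0 0 1;-74.6 -54.3 -40 0 0 0 1;-74.6 -54.3 -40 0 0 0 1"

```text
time: 10.4
tcp_pos: [581.8, 51.8, 125.7]
tool_rot: [-0.0, 0.082, 0.997, 0.0]
wrist_force: [-0.0, 0.2, -0.7]
opening: -0.003
grip_force: 0.0
```

```bash
python3 - <<'E'
from h import *
o=manip.get_obs();print(L(o["tcp_pos"]),o["wrist_force"],o["grip_force"])
im,d=eyes.capture("wrist");cv2.imwrite("pics/f.png",im[:,:,::-1])
for r in spotter.cut_out("lever_grip","wrist")[:1]:
    P,_=pts("wrist",d,np.array(r["mask"]));P=P[P[:,2]>98];q=np.array([L(p) for p in P]);print(r["conf"],np.percentile(q,[3,50,97],axis=0))
im,d=eyes.capture("top")
for t in ("lever_grip","lamp_button_top"):
  for r in spotter.cut_out(t,"top")[:1]:
    P,_=pts("top",d,np.array(r["mask"]));q=np.array([L(p) for p in P]);print(t,r["conf"],np.percentile(q,[3,50,97],axis=0))
d0=np.load("top.npy");P,_=pts("top",d0);q=np.array([L(p) for p in P[(abs(P[:,0]-582)<26)&(abs(P[:,1]-52)<26)]]);rr=np.hypot(q[:,0]-40,q[:,1]+70)
for a in range(0,26,3): print(a,np.median(q[(rr>=a)&(rr<a+3),2]))
h=q[q[:,2]>88.5];print("button centre",np.percentile(h,[2,50,98],axis=0))
E
```

```text
[ 39.3 -70.2 125.7] [-0.04502806  0.17226701 -0.69674699] 0.0
0.68 [[-47.03   2.1   99.2 ]
 [-35.6    9.4  101.9 ]
 [-24.    17.   103.4 ]]
0 92.3
3 92.8
6 92.35
9 92.2
12 89.1
15 82.7
18 82.1
21 71.6
24 70.3
button centre [[ 28.084 -82.116  89.5  ]
 [ 40.    -70.1    92.1  ]
 [ 52.258 -58.126  94.6  ]]
```

View pics/f.png

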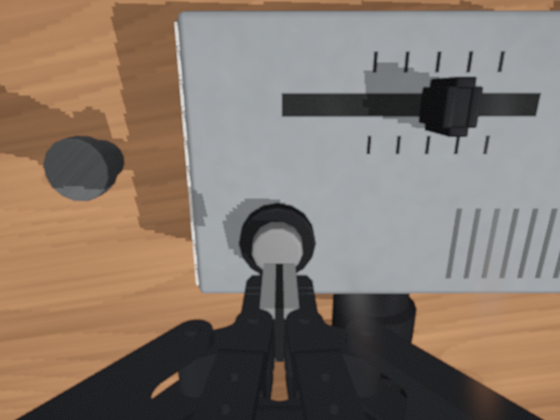

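Call:
step_arm --plan "0 0 12 0 0 0 1;0 0 24 0 0 0 1;0 0 30 0 0 0 1;0 0 32 0 0 0 1;0 0 34 0 0 0 1;0 0 36 0 0 0 1;0 0 38 0 0 0 1;0 0 38 0 0 0 1"

```text
time: 11.45
tcp_pos: [582.5, 51.4, 87.5]
tool_rot: [0.0, 0.083, 0.997, -0.0]
wrist_force: [-1.7, -1.7, 4.2]
opening: -0.002
grip_force: 2.0
```

Call:
step_arm --plan "0 0 1 0 0 0 1;0 0 2 0 0 0 1;0 0 2.5 0 0 0 1;0 0 2.5 0 0 0 1"

```text
time: 11.85
tcp_pos: [582.5, 51.4, 86.0]
tool_rot: [0.0, 0.082, 0.997, -0.0]
wrist_force: [-4.9, 0.1, 12.4]
opening: -0.004
grip_force: 6.2
```

Call:
step_arm --plan "0 0 1 0 0 0 1;0 0 1.5 0 0 0 1;0 0 1.5 0 0 0 1"

```text
time: 12.15
tcp_pos: [582.6, 51.4, 85.8]
tool_rot: [0.001, 0.082, 0.997, -0.0]
wrist_force: [-10.8, -1.2, 22.6]
opening: 0.001
grip_force: 11.5
```

Call:
step_arm --plan "0 0 -5 0 0 0 1;0 0 -12 0 0 0 1;0 0 -40 0 0 0 1;0 0 -80 0 0 0 1;0 -40 -120 0 0 0 1;0 -80 -120 0 0 0 1;0 -120 -120 0 0 0 1;0 -160 -120 0 0 0 1;0 -160 -120 0 0 0 1;0 -160 -120 0 0 0 1"

```text
time: 13.15
tcp_pos: [556.3, -107.0, 203.3]
tool_rot: [0.0, 0.084, 0.996, 0.0]
wrist_force: [0.2, 0.0, 0.5]
opening: -0.0
grip_force: 0.0
```

```bash
python3 - <<'E'
from h import *
im,d=eyes.capture("top");cv2.imwrite("pics/g.png",im[130:330,100:400,::-1].repeat(2,0).repeat(2,1))
for t in ("lever_grip","lamp_button_top","watch_case","shut_case","loupe","lens_fluid"):
  for r in spotter.cut_out(t,"top")[:1]:
    P,_=pts("top",d,np.array(r["mask"]));q=np.array([L(p) for p in P]);print(t,r["conf"],r["at"],np.median(P,0).round(),np.median(q,0))
E
```

```text
lever_grip 0.25 [133.8, 253.4] [548. 350.  59.] [-41.05 219.65  59.2 ]
watch_case 0.84 [276.1, 134.6] [780.  79.  49.] [231.65 -11.5   48.9 ]
shut_case 0.73 [135.4, 251.2] [550. 350.  59.] [-41.1 219.8  59.2]
lens_fluid 0.56 [166.3, 186.5] [673. 290.  93.] [ 90.25 180.05  93.4 ]
```

View pics/g.png

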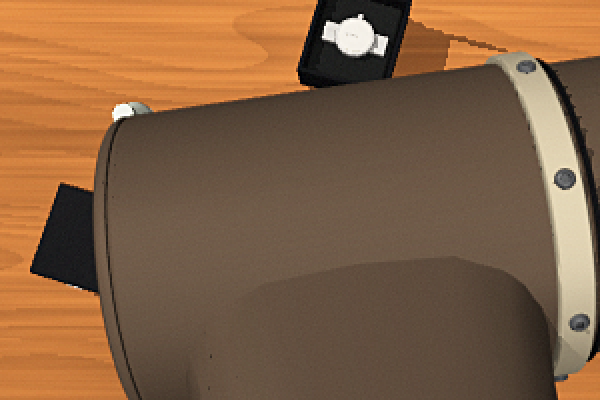

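```bash
python3 - <<'E'
from h import *
for c in ("side","wrist"):
  im,d=eyes.capture(c)
  for t in ("lever_grip","lamp_button_top","shut_case","loupe"):
   for r in spotter.cut_out(t,c)[:1]:
    P,_=pts(c,d,np.array(r["mask"]));q=np.array([L(p) for p in P]);print(c,t,r["conf"],r["at"],np.median(P,0).round(),np.median(q,0))
  if c=="side": cv2.imwrite("pics/h.png",cv2.resize(im[150:310,180:400,::-1],None,fx=3,fy=3))
E
```

```text
side lever_grip 0.57 [277.8, 239.7] [517. 148.  92.] [-40.4  14.3  92.2]
side shut_case 0.67 [200.8, 287.1] [528. 342.  55.] [-62.3 208.7  55.5]
side loupe 0.56 [337.1, 226.3] [523. -64.  35.] [  -0.5 -194.3   35.4]
wrist lamp_button_top 0.98 [489.3, 206.3] [580.  47.  91.] [ 37.8 -75.5  90.9]
wrist loupe 0.71 [312.4, 149.9] [526. -72.  41.] [   4.3 -201.7   41.2]
```

View pics/h.png

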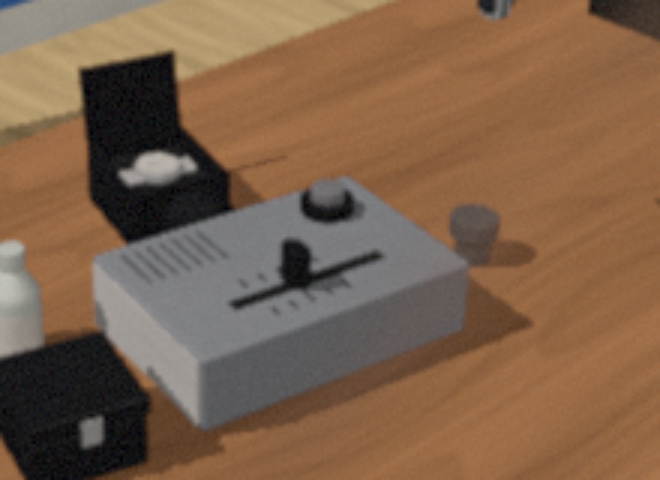

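The side view shows the lever at the third tick (base at about (300,283)) with two ticks still beyond it. The button is up again and the bystanders haven't moved.

```bash
python3 -c "
from plant import manip
print(manip.job_done())"
```

```text
the job is handed in; nothing more can be done
None
```

The filter lever was pushed, without gripping, to the third click stop and no further, then the lamp button was pressed fully down and came back up; the watch cases, loupe and bottle look unmoved, and the job is handed in (no verdict was returned).

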